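# Move the bur stands to the other rack in the same order

### The arm

A 6-joint arm with a two-finger parallel gripper is mounted at the origin on the work surface. World frame = base frame: x ahead of the robot, y to its left, z up, the work surface at z = 0. Lengths are in m, angles in rad, forces in N, time in s.
With the tool pointing down it reaches from about 0.325 to 0.9 m from the base axis. Payload 3.5 kg.
Tool frame: the origin (TCP) lies between the finger pads; the fingertips stand 19 mm ahead of it and the grasp point (between the pads) is the TCP; z points along the fingers, y is the line along which they close (so a half turn about z gives the same grasp; the last joint's range is limited). The gripper opens to 85 mm and grips with 20 to 120 N. Pads are 22 mm wide; open, the fingers measure 114 mm over their backs; the gripper's body (76 mm by 85 mm) begins 54 mm behind the grasp point. The pads swing forward as they close: fully open they stand 13 mm farther back than shut.
Start: joints at [1.015, 0.276, -0.026, 1.268, 0, 1.467], TCP at [0.273, 0.562, 0.25] pointing down, gripper open.
Joint ranges: [-3.12, 3.12], [-0.85, 1.88], [-1.08, 1.24], [-1.95, 2.15], [-1.57, 1.53], [-3.14, 3.14]. Speed limits (rad/s): [2.57, 2.57, 3.14, 3.14, 3.14, 3.14].

### API

Orientations are given as [roll, pitch, yaw] about the fixed x, y, z axes, in that order (R = Rz(yaw) Ry(pitch) Rx(roll)).
In Python, from plant import robot gives the robot as it stands.
- The arm moves only by the tool send_rows, never from a script. Its argument "targets" is one flat list of numbers, 6 for each row, row after row: the shift along the tool's x, y, z in m, then the turn, a rotation vector about the tool's x, y, z in rad. A call has 1 to 20 rows; each row shifts and turns the commanded pose from where the row before left it, along the tool's axes as they then stand; what a row does not reach is not made up. A row lasts 1/10 s, in which the tool goes at most 50 mm and 8.59 degrees, less where a joint would pass 70% of its speed; a pose out of reach is approached as far as the arm can. A call is refused whole if a number of a shift passes 0.05 or a number of a turn 0.15, either way. A call with a gripper value outside its range is refused whole. "hand" is the closure, from 0 (fully open) to 1 (shut), set as the call begins (left out, the last holds). The fingers move at their own pace and stop on an object; "grip_force" is the grip in N (left out, the last holds). Time passes only in rows, so rows that do not move let the fingers close. It gives the time, the measured TCP pose, the force, the opening and the grip force at its end, in the units of the state.
- robot.sense(): the state, without advancing time (a new reading comes with each control period).
- robot.snapshot(name): name is "side" or "top" or "wrist"; returns a dict with "frame" (420x560x3 uint8, red, green, blue), "vertical_fov" (degrees; the focal length in pixels is half the picture's height over the tangent of half this angle, whatever the lens; pixels are square), "cx", "cy" (the principal point, pixels), "k1" (the pictures are not rectified: a ray, as slopes to the right and down, at radius r is drawn at 1 + k1 r^2 times it, then the intrinsics apply), "rvec" (rotation vector, rad) and "tvec" (3), from world to camera coordinates, as OpenCV has them; the wrist camera has in their place "T_tool_cam" (4x4, takes a point from camera to tool coordinates, whose origin is the TCP and whose axes are the flange's). Camera axes: x right, y down, z forward; pixel columns grow to the right and rows downward; lengths in m; the calibration is good to about 2 mm. A picture is of the moment at which its call begins: read the wrist's pose just before it. There is no depth.
- robot.job_done(): hands the job in; it is judged then, once.
Trained networks look in the newest picture that a camera, given by its name, has taken for a name from the list of things; names that differ only in an ending like _2 or _b are one class to them, and where a whole thing is asked for, a point or a joint stands for the part that bears it (a point fixed in the world has none). Each returns a list of dicts, best first, with "p" (0 to 1); they miss things now and then, are a little off and sometimes report something else, mostly with a low value. They report only what shows in the picture. A call takes as long as a camera call.
- robot.find_in(camera, name): "box" ([left, top, right, bottom] in pixels, round what is visible of it).
- robot.spot_point(camera, name): "at" ([row, column] in pixels: a listed point, or the origin of a listed thing).
The state is a dict: "time": time; "joint_pos": joint angles; "qd": joint speeds; "tau": joint torques, N m; "eef_pos": TCP position; "tool_rot": TCP orientation; "wrist_force": force on the tool from outside, world axes, zero at the start; "ft_torque": the same for the moment, N m; "width": opening from 0.0 (shut) to 1.0 (fully open); "gripper_force": force on a finger pad.
Only numpy, scipy, OpenCV 4.12 (cv2) and the standard library are available. Lean on these libraries where they do the work, as an engineer would, in place of code of your own. Each camera call takes 0.05 s, during which the arm holds its last target. There are 200 camera calls.

### The job

Move the four coloured bur stands from the wooden rack to the grey rack, one to a pocket and in the same order counted from the brass knob: the stand nearest the knob of the wooden rack goes into the pocket nearest the knob of the grey rack, and so on along the row. Keep them upright, and leave each standing flat in its pocket.

Things in the scene. Friction and masses are not known exactly. Their poses are not given: they have to be found in the camera images.
- stand_red: Loose upright bur stand (0.12 kg): red cylinder 40 mm across, 42 mm high; on it a pale wooden step, 32 mm across, up to 50 mm, and five fixed bits (round steel burs) up to 70 mm. Starts on the red pad. Grip the red cylinder across the rack's row; along it neighbours leave about 26 mm. Origin: centre of its underside; z up.
- stand_blue: Loose upright bur stand (0.12 kg): blue cylinder 40 mm across, 42 mm high; on it a pale wooden step, 32 mm across, up to 50 mm, and five fixed bits (black rubber wheels) up to 70 mm. Starts on the blue pad. Grip the blue cylinder across the rack's row; along it neighbours leave about 26 mm. Origin: centre of its underside; z up.
- stand_green: Loose upright bur stand (0.12 kg): green cylinder 40 mm across, 42 mm high; on it a pale wooden step, 32 mm across, up to 50 mm, and five fixed bits (brass cones) up to 70 mm. Starts on the green pad. Grip the green cylinder across the rack's row; along it neighbours leave about 26 mm. Origin: centre of its underside; z up.
- stand_yellow: Loose upright bur stand (0.12 kg): yellow cylinder 40 mm across, 42 mm high; on it a pale wooden step, 32 mm across, up to 50 mm, and five fixed bits (white felt bobs) up to 70 mm. Starts on the yellow pad. Grip the yellow cylinder across the rack's row; along it neighbours leave about 26 mm. Origin: centre of its underside; z up.
- pad_red: Fixed red square pad, 56 mm wide, 2 mm thick, lying in one pocket of the wooden rack; it shows where the red stand began, and stays there. Origin: centre of its underside, on the pocket's floor.
- pad_blue: Fixed blue square pad, 56 mm wide, 2 mm thick, lying in one pocket of the wooden rack; it shows where the blue stand began, and stays there. Origin: centre of its underside, on the pocket's floor.
- pad_green: Fixed green square pad, 56 mm wide, 2 mm thick, lying in one pocket of the wooden rack; it shows where the green stand began, and stays there. Origin: centre of its underside, on the pocket's floor.
- pad_yellow: Fixed yellow square pad, 56 mm wide, 2 mm thick, lying in one pocket of the wooden rack; it shows where the yellow stand began, and stays there. Origin: centre of its underside, on the pocket's floor.
- wood_rack: Rack to empty: fixed, brown wood, a row of 4 open pockets 60 mm square, centres at y = 99, 33, -33, -99 mm (own y, x = 0). Pocket floor 6 mm, rims 14 mm above the table, walls 6 mm. 72 mm wide (x); y from -135 to 159 mm: at the +y end a black block with a brass ball knob (y = 147, 24 mm ball, top 44 mm). Origin: underside, middle of the row, on the table; z up. Colours' places vary.
- grey_rack: Rack to fill: fixed, grey plastic, same build, sizes, origin and axes as the wooden rack (knob at its +y end; pocket centres at own y = 99, 33, -33, -99 mm, floor 6 mm, rims 14 mm above the table), pockets empty at the start.

How it is judged:
By the outcome, as a careful person would: the job done as asked, in the order asked, and still so for the second after the job is handed in, with the robot touching nothing.
It also fails if it takes over 120 s, if anything falls off the work surface, if the arm or the gripper's body presses on something with over 40 N, if the wrist force passes 120 N, or if a joint passes its speed limit or range.

## Working session

There is one attempt and no reset: what is moved stays moved. The work goes in short steps, Python scripts to look and compute and a tool call to move; the robot and the scene stay as the last step left them, time stands still between calls to the robot, and variables do not carry over. Pictures are saved under pics/ and viewed, at most 14 in all, crops included, and the job is handed in when it is done.

Besides the shell and the picture viewer there is one more tool, called after "Request:" as name(argument=value, ...) on one line, values as JSON. send_rows: Moves the arm, as the interface text tells. Its arguments: {"type":"object","properties":{"targets":{"type":"array","items":{"type":"number"}},"hand":{"type":"number"},"grip_force":{"type":"number"}},"required":["targets"]}

```bash
ls; mkdir -p pics; cat > h.py <<'E'
import numpy as np, cv2
from scipy.spatial.transform import Rotation as R
from plant import robot
def cam(s, st=None):
    f=s["frame"].shape[0]/2/np.tan(np.radians(s["vertical_fov"])/2)
    if "rvec" in s:
        Rc=cv2.Rodrigues(np.array(s["rvec"],float))[0]; t=np.array(s["tvec"],float).ravel()
        return f,Rc,t
    T=np.eye(4);T[:3,:3]=R.from_euler('xyz',st["tool_rot"]).as_matrix();T[:3,3]=st["eef_pos"]
    W=np.linalg.inv(T@np.array(s["T_tool_cam"])); return f,W[:3,:3],W[:3,3]
def to_z(s,u,v,z,st=None):
    f,Rc,t=cam(s,st); K=np.array([[f,0,s["cx"]],[0,f,s["cy"]],[0,0,1.]])
    p=cv2.undistortPointsIter(np.array([[[u,v]]],float),K,np.array([s["k1"],0,0,0.]),None,None,(3,100,1e-10))[0,0] if False else None
    d=np.array([(u-s["cx"])/f,(v-s["cy"])/f]); x=d.copy()
    for _ in range(50): x=d/(1+s["k1"]*(x@x))
    C=-Rc.T@t; r=Rc.T@np.array([x[0],x[1],1]); return C+r*(z-C[2])/r[2]
def proj(s,P,st=None):
    f,Rc,t=cam(s,st); q=Rc@np.array(P,float)+t; x=q[:2]/q[2]; x=x*(1+s["k1"]*(x@x)); return x*f+[s["cx"],s["cy"]]
def snap(n,fn):
    st=robot.sense(); s=robot.snapshot(n); cv2.imwrite(f"pics/{fn}.png",s["frame"][:,:,::-1]); return s,st
E
python3 - <<'E'
from h import *
print(robot.sense())
for n in("top","side"):
    s,st=snap(n,n+"0"); print(n,s["vertical_fov"],s["k1"],-cam(s)[1].T@cam(s)[2])
    for o in["wood_rack","grey_rack"]+["stand_"+c for c in("red","blue","green","yellow")]+["pad_"+c for c in("red","blue","green","yellow")]:
        for d in robot.spot_point(n,o)[:2]:
            z=0.006 if 'pad' in o else 0.008 if 'stand' in o else 0
            v,u=d["at"]; print(o,round(d["p"],2),np.round([u,v]),to_z(s,u,v,z).round(4))
E
```

```text
pics
{'time': 0.0, 'joint_pos': array([ 1.01462048e+00,  2.77178127e-01, -2.78666394e-02,  1.26796544e+00,
        1.97823065e-07,  1.46740254e+00]), 'qd': array([ 0.00041715,  0.00116707,  0.00182033,  0.00033524,  0.00075957,
       -0.00054858]), 'tau': array([-4.19724756e-04, -4.45511627e+01,  2.95200706e+01,  1.64047343e-02,
        1.02370950e-05, -1.66571056e-05]), 'eef_pos': array([0.27304466, 0.56140889, 0.24913831]), 'tool_rot': array([-3.13939062e+00, -2.28689975e-04,  2.68881035e+00]), 'wrist_force': array([-0.4234684 , -0.45481519, -0.13050427]), 'ft_torque': array([-0.06855743,  0.05589952,  0.00853146]), 'gripper_force': 0.0, 'width': 0.9983908481446117}
top 47.96560875589043 -0.14677083105175331 [ 0.36067965 -0.01113116  0.88722107]
wood_rack 0.63 [384. 236.] [ 0.4849 -0.1989  0.    ]
grey_rack 0.64 [157. 222.] [0.509 0.236 0.   ]
grey_rack 0.15 [382. 255.] [ 0.448 -0.194  0.   ]
stand_red 0.61 [380. 223.] [ 0.5085 -0.192   0.008 ]
stand_blue 0.78 [382. 255.] [ 0.4472 -0.1937  0.008 ]
stand_green 0.66 [382. 290.] [ 0.3819 -0.1903  0.008 ]
stand_green 0.58 [379. 289.] 
[... 424 characters left out ...]
7970827e-01]
wood_rack 0.88 [327. 280.] [ 0.4722 -0.1989  0.    ]
grey_rack 0.97 [208. 188.] [0.5109 0.2341 0.    ]
grey_rack 0.44 [318. 282.] [ 0.455  -0.1888  0.    ]
stand_red 0.65 [334. 264.] [ 0.5093 -0.1872  0.008 ]
stand_red 0.4 [353. 252.] [ 0.5702 -0.1945  0.008 ]
stand_blue 0.7 [320. 281.] [ 0.4532 -0.195   0.008 ]
stand_green 0.9 [297. 301.] [ 0.3836 -0.1953  0.008 ]
stand_green 0.3 [295. 304.] [ 0.3746 -0.1985  0.008 ]
stand_yellow 0.55 [356. 251.] [ 0.5776 -0.1972  0.008 ]
pad_red 0.62 [338. 269.] [ 0.5075 -0.2005  0.006 ]
pad_blue 0.57 [317. 284.] [ 0.4458 -0.1955  0.006 ]
pad_green 0.63 [297. 302.] [ 0.3825 -0.1963  0.006 ]
pad_yellow 0.58 [356. 251.] [ 0.5767 -0.1968  0.006 ]
```

View pics/top0.png

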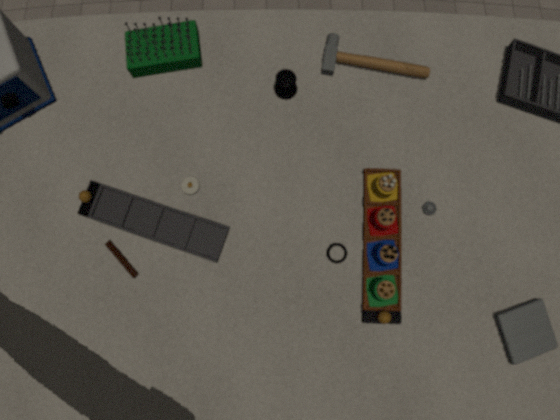

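View pics/side0.png

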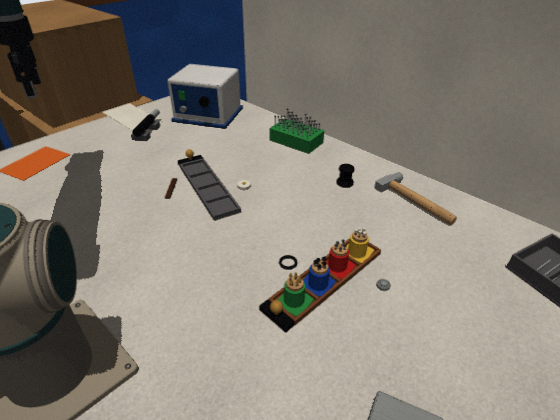

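The wood rack runs along image columns 365–400, with its knob at (384,317) and the order from the knob green, blue, red, yellow. The grey rack has its knob at (85,197) and its row runs to about (222,243). I'll enlarge both for the rack corners.

```bash
python3 - <<'E'
import cv2,numpy as np
f=cv2.imread("pics/top0.png")
a=cv2.resize(f[170:270,70:240],None,fx=4.7,fy=4.7,interpolation=cv2.INTER_CUBIC)
a=cv2.convertScaleAbs(a,alpha=1.8,beta=20)
for k in range(0,170,10): cv2.putText(a,str(70+k),(int(k*4.7),8),0,.3,(0,0,255)); cv2.line(a,(int(k*4.7),10),(int(k*4.7),16),(0,0,255))
for k in range(0,100,10): cv2.putText(a,str(170+k),(0,int(k*4.7)+4),0,.3,(0,0,255))
cv2.imwrite("pics/g.png",a)
b=cv2.rotate(f[160:330,340:430],cv2.ROTATE_90_CLOCKWISE)
b=cv2.resize(b,None,fx=4.7,fy=4.7,interpolation=cv2.INTER_CUBIC);cv2.imwrite("pics/w.png",b)
E
```

```text
(no output)
```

View pics/g.png

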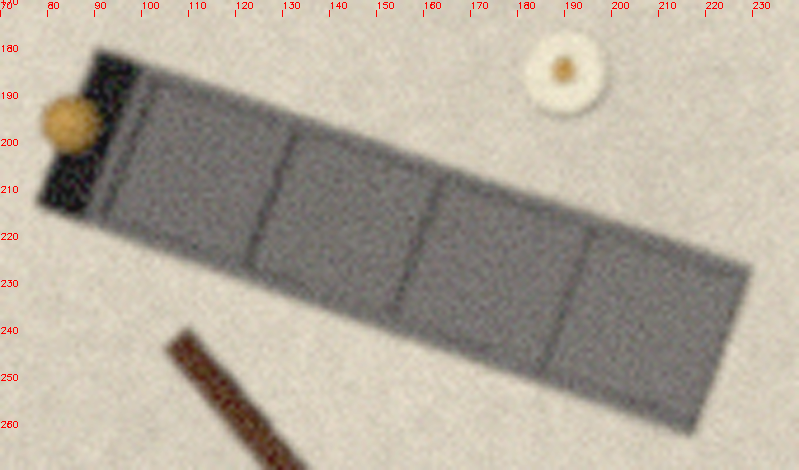

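View pics/w.png

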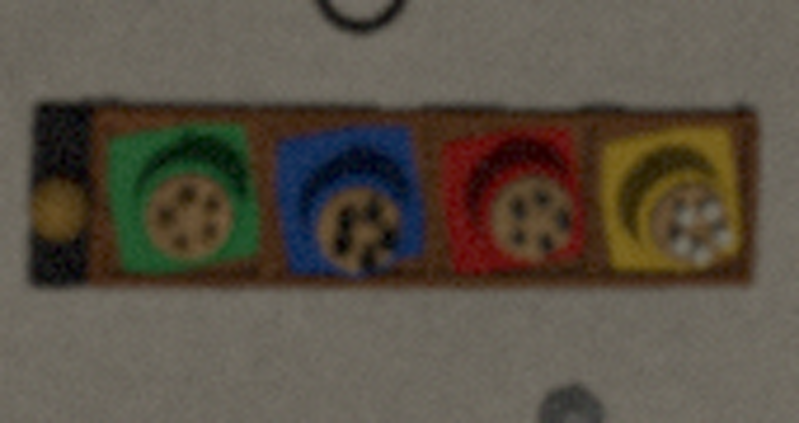

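The crops give the rack edges and the step centres. Next I work out the positions.

```bash
python3 - <<'E'
from h import *
from scipy.optimize import least_squares
s=robot.snapshot("top")
W=lambda X,Y:(340+(Y+.5)/4.7-.5, 329-((X+.5)/4.7-.5))
G=lambda X,Y:(70+(X+.5)/4.7-.5,170+(Y+.5)/4.7-.5)
for n,p in dict(green=(188,217),blue=(358,228),red=(530,218),yellow=(688,222)).items(): print(n,to_z(s,*W(*p),.058).round(4))
def rack(lines):
    # (pix, z, axis, value): own-frame coordinate along axis equals value
    P=[(to_z(s,*p,z)[:2],a,v) for p,z,a,v in lines]
    def f(q):
        c,d=np.cos(q[2]),np.sin(q[2])
        return [ ((np.array([[c,d],[-d,c]])@(p-q[:2]))[a]-v)*1e3 for p,a,v in P]
    return f
def show(n,f,q0):
    r=least_squares(f,q0,x_scale=[.1,.1,1]); q=r.x;print(n,q.round(4),np.round(r.fun,1)); c,d=np.cos(q[2]),np.sin(q[2])
    for y in(.099,.033,-.033,-.099,.147): print("   ",(q[:2]+[-d*y,c*y]).round(4))
# grey: own +y ~ world +y,+x ; own +x ~ +x
g=[(G(200,88),.014,0,.036),(G(751,267),.014,0,.036),(G(450,173),.014,0,.036),(G(100,221),0,0,-.036),(G(692,435),0,0,-.036),
   (G(722,350),.007,1,-.135),(G(70,124),.032,1,.147)]
show("grey",rack(g),[.5,.23,-.3])
# wood: own +y ~ -x ; own x ~ +y (image left / crop top)
w=[(W(200,285),.014,0,-.036),(W(740,285),.014,0,-.036),(W(200,105),.0,0,.036),(W(750,112),.0,0,.036),
   (W(754,200),.014,1,-.135),(W(58,210),.032,1,.147)]
for q0 in([.48,-.19,1.57],):
    show("wood",rack(w),q0)
print(robot.sense()["eef_pos"])
E
```

```text
green [ 0.3815 -0.1873  0.058 ]
blue [ 0.4451 -0.1935  0.058 ]
red [ 0.5109 -0.1921  0.058 ]
yellow [ 0.5731 -0.1962  0.058 ]
grey [ 0.5083  0.2338 -0.3205] [-2.9  0.  -2.9  4.   1.8  0.1 -0.1]
    [0.5395 0.3278]
    [0.5187 0.2651]
    [0.4979 0.2025]
    [0.4771 0.1398]
    [0.5546 0.3733]
wood [ 0.4786 -0.1931  1.5292] [ 1.4  1.2 -1.4 -1.2  1.2 -1.2]
    [ 0.3797 -0.189 ]
    [ 0.4457 -0.1918]
    [ 0.5116 -0.1945]
    [ 0.5775 -0.1973]
    [ 0.3318 -0.187 ]
[0.2734238  0.56202252 0.25034368]
```

```bash
cat >> h.py <<'E'
def go(p,yaw=None):
    st=robot.sense(); e=np.array(st["eef_pos"]); r=st["tool_rot"]; y0=r[2]
    y=y0 if yaw is None else yaw
    dy=(y-y0+np.pi)%(2*np.pi)-np.pi
    M=(R.from_euler('z',y)*R.from_euler('x',np.pi)).as_matrix()
    d=M.T@(np.array(p)-e)
    E=(R.from_euler('xyz',r).inv()*R.from_euler('xyz',[np.pi,0,y])).as_rotvec()
    print("t",round(st["time"],1),"pos",e.round(4),"rpy",np.round(r,4),"| turn tool",E.round(3),"| then shift",d.round(4),"rows@.04",np.ceil(abs(d).max()/.04))
E
python3 -c "
from h import *
go([.575,-.197,.17],3.10)"
```

```text
t 1.1 pos [0.2734 0.562  0.2503] rpy [ 3.1416 -0.      2.6888] | turn tool [ 0.     0.    -0.411] | then shift [-0.3329 -0.7458  0.0803] rows@.04 19.0
```

Request:
send_rows(targets=[0,0,0,0,0,-0.137,0,0,0,0,0,-0.137,0,0,0,0,0,-0.137,-0.0196,-0.0439,0.0047,0,0,0,-0.0196,-0.0439,0.0047,0,0,0,-0.0196,-0.0439,0.0047,0,0,0,-0.0196,-0.0439,0.0047,0,0,0,-0.0196,-0.0439,0.0047,0,0,0,-0.0196,-0.0439,0.0047,0,0,0,-0.0196,-0.0439,0.0047,0,0,0,-0.0196,-0.0439,0.0047,0,0,0,-0.0196,-0.0439,0.0047,0,0,0,-0.0196,-0.0439,0.0047,0,0,0,-0.0196,-0.0439,0.0047,0,0,0,-0.0196,-0.0439,0.0047,0,0,0,-0.0196,-0.0439,0.0047,0,0,0,-0.0196,-0.0439,0.0047,0,0,0,-0.0196,-0.0439,0.0047,0,0,0,-0.0196,-0.0439,0.0047,0,0,0,-0.0196,-0.0439,0.0047,0,0,0], hand=0, grip_force=40)

```text
time: 3.15
eef_pos: [0.5757, -0.1997, 0.1703]
tool_rot: [3.142, 0.001, 3.099]
wrist_force: [0.8, 0.8, -0.0]
width: 1.002
gripper_force: 0.0
```

```bash
python3 -c "
from h import *
s,st=snap('wrist','wr1')
go([.575,-.197,.17],3.10)
for c in('red','yellow'):
  for d in robot.spot_point('wrist','stand_'+c)[:2]: print(c,d,to_z(s,d['at'][1],d['at'][0],.008,st).round(4))
  for d in robot.find_in('wrist','stand_'+c)[:1]: print(c,d)
for c,x,y in(('Y',.575,-.197),('R',.511,-.193)): print(c,proj(s,[x,y,.058],st).round(0))
"
```

```text
t 3.2 pos [ 0.5791 -0.2069  0.1697] rpy [-3.1349  0.0047  3.0946] | turn tool [-0.007  0.005 -0.005] | then shift [ 0.0045  0.0097 -0.0003] rows@.04 1.0
red {'at': [105.8, 282.7], 'p': 0.85} [ 0.5117 -0.193   0.008 ]
red {'box': [250.5, 77.5, 312.4, 139.8], 'p': 0.77}
yellow {'at': [188.2, 278.3], 'p': 0.7} [ 0.5761 -0.199   0.008 ]
yellow {'box': [249.2, 167.9, 305.9, 232.8], 'p': 0.62}
Y [281. 207.]
R [284. 109.]
```

View pics/wr1.png

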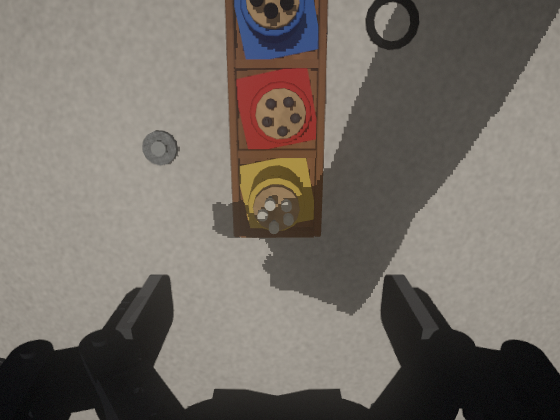

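The wrist view shows the yellow stand at (275,208) and red at (283,115), within a few mm of my estimates. I'll descend on yellow.

Request:
send_rows(targets=[0,0,0,0,0,0,0,0,0.03,0,0,0,0,0,0.03,0,0,0,0,0,0.03,0,0,0,0,0,0.02,0,0,0,0,0,0.01,0,0,0,0,0,0.008,0,0,0,0,0,0,0,0,0,0,0,0,0,0,0,0,0,0,0,0,0])

```text
time: 4.4
eef_pos: [0.5762, -0.198, 0.0438]
tool_rot: [-3.141, 0.002, 3.1]
wrist_force: [0.1, 0.9, 0.4]
width: 1.002
gripper_force: 0.0
```

Request:
send_rows(targets=[0,0,0,0,0,0,0,0,0,0,0,0,0,0,0,0,0,0,0,0,0,0,0,0,0,0,0,0,0,0,0,0,0,0,0,0,0,0,0,0,0,0,0,0,0,0,0,0], hand=1, grip_force=40)

```text
time: 5.2
eef_pos: [0.5757, -0.198, 0.043]
tool_rot: [-3.141, 0.001, 3.1]
wrist_force: [-0.4, -0.3, 5.2]
width: 0.456
gripper_force: 40.5
```

Request:
send_rows(targets=[0,0,-0.02,0,0,0,0,0,-0.035,0,0,0,0,0,-0.035,0,0,-0.1433,0,0,-0.035,0,0,-0.1433,0,0,0,0,0,-0.1433,0,0,0,0,0,-0.1433,0,0,0,0,0,-0.1433,0,0,0,0,0,-0.1433,0,0,0,0,0,-0.1433,0,0,0,0,0,-0.1433,0,0,0,0,0,-0.1433,-0.0321,0.0223,0,0,0,0,-0.0321,0.0223,0,0,0,0,-0.0321,0.0223,0,0,0,0,-0.0321,0.0223,0,0,0,0,-0.0321,0.0223,0,0,0,0,-0.0321,0.0223,0,0,0,0,-0.0321,0.0223,0,0,0,0,-0.0321,0.0223,0,0,0,0,-0.0321,0.0223,0,0,0,0])

```text
time: 7.2
eef_pos: [0.4747, 0.1415, 0.1663]
tool_rot: [3.139, -0.001, -1.894]
wrist_force: [0.3, -0.1, -1.8]
width: 0.456
gripper_force: 40.6
```

Request:
send_rows(targets=[0,0,0,0,0,0,0,0,0,0,0,0,0,0,0,0,0,0,0,0,0,0,0,0])

```text
time: 7.6
eef_pos: [0.4767, 0.1391, 0.1671]
tool_rot: [3.141, -0.0, -1.895]
wrist_force: [0.2, -0.5, -1.7]
width: 0.455
gripper_force: 40.6
```

```bash
python3 -c "
from h import *
s,st=snap('wrist','wr2')
go([.4771,.1398,.041],-1.893)
for i,y in enumerate((.099,.033,-.033,-.099)):
  c=np.array([.5083,.2338])+y*np.array([.315,.949]); u=np.array([.949,-.315]);v=np.array([.315,.949])
  q=np.array([proj(s,[*(c+a*u*.03+b*v*.03),.014],st) for a,b in((1,1),(1,-1),(-1,-1),(-1,1))])
  cv2.polylines(s['frame'],[q.astype(np.int32)],True,(255,0,0),1)
cv2.imwrite('pics/wr2b.png',s['frame'][:,:,::-1])
"
```

```text
t 7.7 pos [0.4768 0.1391 0.1672] rpy [ 3.1413e+00 -3.0000e-04 -1.8957e+00] | turn tool [ 0.    -0.    -0.003] | then shift [-0.0008 -0.      0.1262] rows@.04 4.0
```

View pics/wr2b.png

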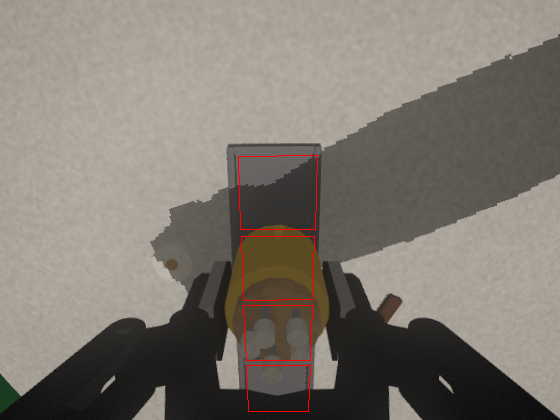

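The overlay matches the grey pockets within about 2 mm: the end pocket's inner edge is near row 153 and predicted 155. I'll lower yellow and release it.

Request:
send_rows(targets=[0,0,0.035,0,0,0,0,0,0.035,0,0,0,0,0,0.03,0,0,0,0,0,0.015,0,0,0,0,0,0.007,0,0,0,0,0,0.003,0,0,0,0,0,0,0,0,0,0,0,0,0,0,0])

```text
time: 8.45
eef_pos: [0.4777, 0.1401, 0.0435]
tool_rot: [-3.14, 0.001, -1.894]
wrist_force: [0.4, -0.0, -1.1]
width: 0.449
gripper_force: 40.6
```

Request:
send_rows(targets=[0,0,0.001,0,0,0,0,0,0,0,0,0])

```text
time: 8.65
eef_pos: [0.4771, 0.1402, 0.0421]
tool_rot: [-3.14, 0.001, -1.894]
wrist_force: [-1.1, 0.1, -1.9]
width: 0.459
gripper_force: 40.6
```

Request:
send_rows(targets=[0,0,0.001,0,0,0,0,0,0.0005,0,0,0,0,0,0,0,0,0])

```text
time: 8.95
eef_pos: [0.477, 0.1402, 0.041]
tool_rot: [-3.141, 0.0, -1.893]
wrist_force: [-0.8, -1.2, 6.3]
width: 0.451
gripper_force: 41.5
```

Request:
send_rows(targets=[0,0,0,0,0,0,0,0,0,0,0,0,0,0,0,0,0,0,0,0,0,0,0,0,0,0,0,0,0,0,0,0,0,0,0,0,0,0,0,0,0,0,0,0,-0.02,0,0,0,0,0,-0.035,0,0,0,0,0,-0.037,0,0,0,0,0,-0.037,0,0,0], hand=0)

```text
time: 10.05
eef_pos: [0.476, 0.14, 0.17]
tool_rot: [3.141, -0.0, -1.894]
wrist_force: [0.8, -0.8, -0.2]
width: 1.0
gripper_force: 0.0
```

Request:
send_rows(targets=[0,0,0,0,0,0.1433,0,0,0,0,0,0.1433,0,0,0,0,0,0.1433,0,0,0,0,0,0.1433,0,0,0,0,0,0.1433,0,0,0,0,0,0.1433,0,0,0,0,0,0.1433,0,0,0,0,0,0.1433,0,0,0,0,0,0.1433,-0.0054,-0.0368,0,0,0,0,-0.0054,-0.0368,0,0,0,0,-0.0054,-0.0368,0,0,0,0,-0.0054,-0.0368,0,0,0,0,-0.0054,-0.0368,0,0,0,0,-0.0054,-0.0368,0,0,0,0,-0.0054,-0.0368,0,0,0,0,-0.0054,-0.0368,0,0,0,0,-0.0054,-0.0368,0,0,0,0,0,0,0,0,0,0,0,0,0,0,0,0])

```text
time: 12.05
eef_pos: [0.511, -0.1933, 0.1687]
tool_rot: [3.141, -0.001, 3.098]
wrist_force: [-0.3, 0.5, 0.9]
width: 1.002
gripper_force: 0.0
```

```bash
python3 -c "
from h import *
go([.5115,-.193,.043],3.10)
s,st=snap('wrist','wr3')
for c in('red','blue','green'):
  for d in robot.spot_point('wrist','stand_'+c)[:1]: print(c,d,to_z(s,d['at'][1],d['at'][0],.008,st).round(4))
s,st=snap('top','t3')
for d in robot.spot_point('top','stand_yellow')[:1]: print(d,to_z(s,d['at'][1],d['at'][0],.006).round(4))
cv2.imwrite('pics/t3c.png',cv2.resize(s['frame'][150:290,60:260,::-1],None,fx=3,fy=3))
"
```

```text
t 12.1 pos [ 0.511  -0.1933  0.1687] rpy [ 3.1408e+00 -6.0000e-04  3.0981e+00] | turn tool [ 0.001 -0.001 -0.002] | then shift [-0.0005  0.0004  0.1257] rows@.04 4.0
red {'at': [188.3, 275.1], 'p': 0.73} [ 0.5107 -0.1951  0.008 ]
blue {'at': [109.7, 267.9], 'p': 0.79} [ 0.4491 -0.1978  0.008 ]
green {'at': [12.8, 275.9], 'p': 0.73} [ 0.3816 -0.1888  0.008 ]
{'at': [238.5, 205.0], 'p': 0.82} [0.4777 0.1404 0.006 ]
```

View pics/t3c.png

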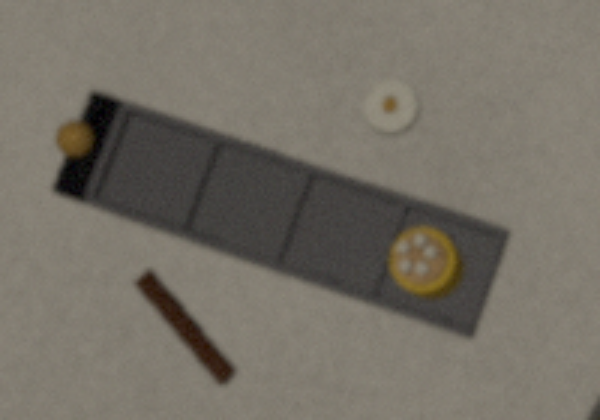

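Yellow stands upright inside the last grey pocket (crop ~(425,262)). Red next.

Request:
send_rows(targets=[0,0,0.035,0,0,0,0,0,0.035,0,0,0,0,0,0.03,0,0,0,0,0,0.016,0,0,0,0,0,0.01,0,0,0,0,0,0,0,0,0,0,0,0,0,0,0])

```text
time: 13.05
eef_pos: [0.5119, -0.1929, 0.0437]
tool_rot: [-3.141, 0.001, 3.1]
wrist_force: [-0.2, 0.5, 0.4]
width: 0.997
gripper_force: 0.0
```

Request:
send_rows(targets=[0,0,0,0,0,0,0,0,0,0,0,0,0,0,0,0,0,0,0,0,0,0,0,0,0,0,0,0,0,0,0,0,0,0,0,0,0,0,0,0,0,0,0,0,0,0,0,0], hand=1)

```text
time: 13.85
eef_pos: [0.512, -0.1934, 0.044]
tool_rot: [-3.141, 0.002, 3.1]
wrist_force: [-1.2, -0.6, 6.0]
width: 0.453
gripper_force: 40.4
```

Request:
send_rows(targets=[0,0,-0.02,0,0,0,0,0,-0.035,0,0,0,0,0,-0.035,0,0,-0.1433,0,0,-0.035,0,0,-0.1433,0,0,0,0,0,-0.1433,0,0,0,0,0,-0.1433,0,0,0,0,0,-0.1433,0,0,0,0,0,-0.1433,0,0,0,0,0,-0.1433,0,0,0,0,0,-0.1433,0,0,0,0,0,-0.1433,-0.0412,0.0154,0,0,0,0,-0.0412,0.0154,0,0,0,0,-0.0412,0.0154,0,0,0,0,-0.0412,0.0154,0,0,0,0,-0.0412,0.0154,0,0,0,0,-0.0412,0.0154,0,0,0,0,-0.0412,0.0154,0,0,0,0,-0.0412,0.0154,0,0,0,0,-0.0412,0.0154,0,0,0,0])

```text
time: 15.85
eef_pos: [0.4966, 0.2044, 0.1675]
tool_rot: [3.141, -0.0, -1.894]
wrist_force: [0.7, -0.1, -1.2]
width: 0.452
gripper_force: 40.5
```

Request:
send_rows(targets=[0,0,0,0,0,0,0,0,0,0,0,0,0,0,0,0,0,0,0,0,0,0,0,0])

```text
time: 16.25
eef_pos: [0.4974, 0.2015, 0.1677]
tool_rot: [3.141, -0.001, -1.896]
wrist_force: [0.2, 0.2, -1.3]
width: 0.453
gripper_force: 40.5
```

Request:
send_rows(targets=[0,0,0.035,0,0,0,0,0,0.035,0,0,0,0,0,0.03,0,0,0,0,0,0.015,0,0,0,0,0,0.007,0,0,0,0,0,0.003,0,0,0,0,0,0.001,0,0,0,0,0,0,0,0,0])

```text
time: 17.05
eef_pos: [0.4985, 0.2028, 0.0429]
tool_rot: [-3.14, 0.001, -1.894]
wrist_force: [0.0, 0.6, -0.6]
width: 0.456
gripper_force: 40.5
```

Request:
send_rows(targets=[0,0,0.0005,0,0,0,0,0,0,0,0,0])

```text
time: 17.25
eef_pos: [0.4981, 0.203, 0.0422]
tool_rot: [-3.14, 0.001, -1.894]
wrist_force: [-0.1, 0.1, -0.2]
width: 0.455
gripper_force: 40.5
```

Request:
send_rows(targets=[0,0,0.0005,0,0,0,0,0,0.0005,0,0,0,0,0,0,0,0,0])

```text
time: 17.55
eef_pos: [0.498, 0.203, 0.042]
tool_rot: [-3.14, 0.001, -1.894]
wrist_force: [-1.6, -1.2, 8.0]
width: 0.456
gripper_force: 41.3
```

Request:
send_rows(targets=[0,0,0,0,0,0,0,0,0,0,0,0,0,0,0,0,0,0,0,0,0,0,0,0,0,0,0,0,0,0,0,0,0,0,0,0,0,0,0,0,0,0,0,0,-0.02,0,0,0,0,0,-0.034,0,0,0,0,0,-0.037,0,0,0,0,0,-0.037,0,0,0], hand=0)

```text
time: 18.65
eef_pos: [0.4969, 0.2027, 0.1694]
tool_rot: [3.141, -0.0, -1.894]
wrist_force: [0.6, 0.0, -0.5]
width: 1.002
gripper_force: 0.0
```

Request:
send_rows(targets=[0,0,0,0,0,0.1433,0,0,0,0,0,0.1433,0,0,0,0,0,0.1433,0,0,0,0,0,0.1433,0,0,0,0,0,0.1433,0,0,0,0,0,0.1433,0,0,0,0,0,0.1433,0,0,0,0,0,0.1433,0,0,0,0,0,0.1433,0.0038,-0.0444,0,0,0,0,0.0038,-0.0444,0,0,0,0,0.0038,-0.0444,0,0,0,0,0.0038,-0.0444,0,0,0,0,0.0038,-0.0444,0,0,0,0,0.0038,-0.0444,0,0,0,0,0.0038,-0.0444,0,0,0,0,0.0038,-0.0444,0,0,0,0,0.0038,-0.0444,0,0,0,0,0,0,0,0,0,0,0,0,0,0,0,0])

```text
time: 20.65
eef_pos: [0.4462, -0.1959, 0.1683]
tool_rot: [3.141, -0.0, 3.097]
wrist_force: [-0.1, -0.6, -0.5]
width: 1.003
gripper_force: 0.0
```

```bash
python3 -c "
from h import *
go([.447,-.195,.043],3.10)
s,st=snap('wrist','wr4')
for c in('blue','green'):
  for d in robot.spot_point('wrist','stand_'+c)[:1]: print(c,d,to_z(s,d['at'][1],d['at'][0],.008,st).round(4))
s,st=snap('top','t4')
for c in('yellow','red'):
  for d in robot.spot_point('top','stand_'+c)[:1]: print(d,to_z(s,d['at'][1],d['at'][0],.006).round(4))
"
```

```text
t 20.6 pos [ 0.4462 -0.1959  0.1683] rpy [ 3.1410e+00 -2.0000e-04  3.0972e+00] | turn tool [ 0.001 -0.    -0.003] | then shift [-0.0007  0.0009  0.1253] rows@.04 4.0
blue {'at': [191.0, 277.4], 'p': 0.9} [ 0.4483 -0.1959  0.008 ]
green {'at': [103.1, 283.7], 'p': 0.7} [ 0.3801 -0.1882  0.008 ]
{'at': [240.3, 202.3], 'p': 0.59} [0.4742 0.1454 0.006 ]
{'at': [232.1, 172.5], 'p': 0.92} [0.4896 0.2034 0.006 ]
```

Request:
send_rows(targets=[0,0,0.035,0,0,0,0,0,0.035,0,0,0,0,0,0.03,0,0,0,0,0,0.016,0,0,0,0,0,0.01,0,0,0,0,0,0,0,0,0,0,0,0,0,0,0])

```text
time: 21.65
eef_pos: [0.4473, -0.1951, 0.0431]
tool_rot: [-3.141, 0.001, 3.1]
wrist_force: [0.3, 0.3, 0.1]
width: 0.998
gripper_force: 0.0
```

Request:
send_rows(targets=[0,0,0,0,0,0,0,0,0,0,0,0,0,0,0,0,0,0,0,0,0,0,0,0,0,0,0,0,0,0,0,0,0,0,0,0,0,0,0,0,0,0,0,0,0,0,0,0], hand=1)

```text
time: 22.45
eef_pos: [0.4472, -0.1957, 0.0434]
tool_rot: [-3.14, 0.001, 3.1]
wrist_force: [-1.4, -0.8, 5.6]
width: 0.458
gripper_force: 39.9
```

```bash
python3 -c "
import cv2;f=cv2.imread('pics/t4.png');cv2.imwrite('pics/t4c.png',cv2.resize(f[150:290,60:260],None,fx=3,fy=3))"
```

```text
(no output)
```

View pics/t4c.png

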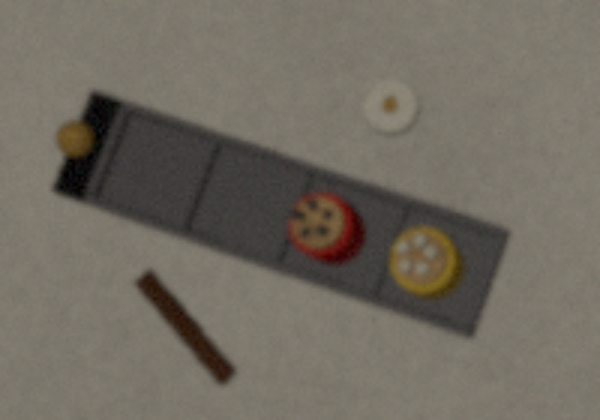

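Yellow looks well placed at (424,262). Red at (325,228) shows more of its side, so I compare it with the projections and the side view.

```bash
python3 -c "
from h import *
s,st=snap('top','t5'); f=lambda P:((proj(s,P)-[60,150])*3).round(0)
for n,x,y in(('Y',.477,.140),('R',.498,.203)): print(n,[f([x,y,z]) for z in(.006,.048,.056)])
s,st=snap('side','s5')
for n,x,y in(('Y',.477,.140),('R',.498,.203)): print(n,[((proj(s,[x,y,z])-[150,110])*6).round() for z in(.006,.048,.056)])
im=cv2.resize(s['frame'][110:210,150:283,::-1],None,fx=6,fy=6,interpolation=cv2.INTER_CUBIC); cv2.imwrite('pics/s5c.png',cv2.convertScaleAbs(im,alpha=1.5))
"
```

```text
Y [array([436., 267.]), array([424., 257.]), array([422., 256.])]
R [array([339., 233.]), array([323., 222.]), array([319., 220.])]
Y [array([426., 578.]), array([417., 495.]), array([416., 479.])]
R [array([370., 496.]), array([360., 414.]), array([358., 399.])]
```

View pics/s5c.png

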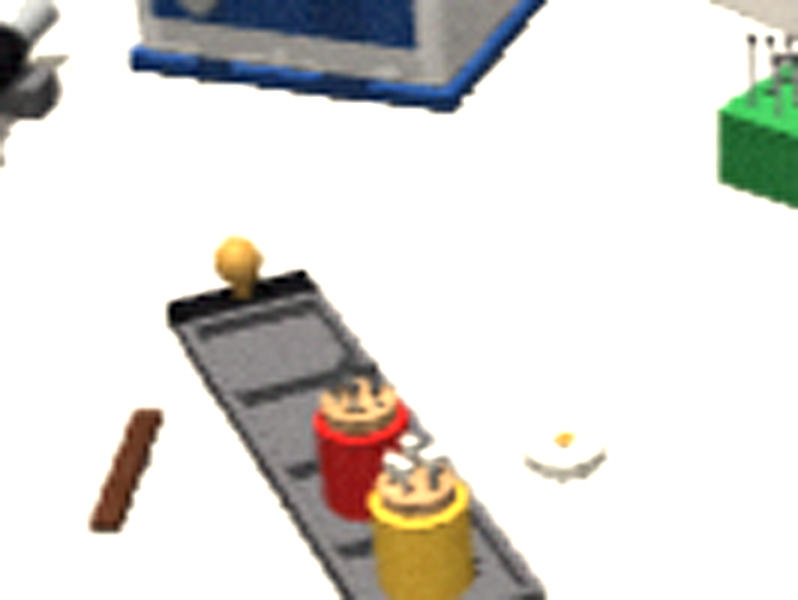

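Red and yellow both match the projection of upright stands, red's top at (319,220) and yellow's at (422,256). I'll carry blue to pocket 2.

Request:
send_rows(targets=[0,0,-0.02,0,0,0,0,0,-0.035,0,0,0,0,0,-0.035,0,0,-0.1433,0,0,-0.035,0,0,-0.1433,0,0,0,0,0,-0.1433,0,0,0,0,0,-0.1433,0,0,0,0,0,-0.1433,0,0,0,0,0,-0.1433,0,0,0,0,0,-0.1433,0,0,0,0,0,-0.1433,0,0,0,0,0,-0.1433,-0.046,0.0078,0,0,0,0,-0.046,0.0078,0,0,0,0,-0.046,0.0078,0,0,0,0,-0.046,0.0078,0,0,0,0,-0.046,0.0078,0,0,0,0,-0.046,0.0078,0,0,0,0,-0.046,0.0078,0,0,0,0,-0.046,0.0078,0,0,0,0])

```text
time: 24.45
eef_pos: [0.5036, 0.1756, 0.1669]
tool_rot: [3.141, -0.0, -1.894]
wrist_force: [0.4, -1.1, -1.7]
width: 0.454
gripper_force: 40.7
```

Request:
send_rows(targets=[-0.046,0.0078,0,0,0,0,-0.046,0.0078,0,0,0,0,0,0,0,0,0,0,0,0,0,0,0,0,0,0,0,0,0,0,0,0,0,0,0,0])

```text
time: 25.05
eef_pos: [0.5181, 0.2645, 0.167]
tool_rot: [3.141, -0.001, -1.895]
wrist_force: [-0.1, -0.7, -1.9]
width: 0.454
gripper_force: 40.7
```

Request:
send_rows(targets=[0,0,0.035,0,0,0,0,0,0.035,0,0,0,0,0,0.03,0,0,0,0,0,0.015,0,0,0,0,0,0.007,0,0,0,0,0,0.003,0,0,0,0,0,0.001,0,0,0,0,0,0,0,0,0])

```text
time: 25.85
eef_pos: [0.5198, 0.2663, 0.0428]
tool_rot: [-3.14, 0.002, -1.894]
wrist_force: [-0.5, 0.4, -1.0]
width: 0.453
gripper_force: 40.7
```

Request:
send_rows(targets=[0,0,0.0005,0,0,0,0,0,0,0,0,0])

```text
time: 26.05
eef_pos: [0.5192, 0.2663, 0.0417]
tool_rot: [-3.14, 0.001, -1.894]
wrist_force: [-0.0, 0.1, -2.0]
width: 0.454
gripper_force: 40.7
```

Request:
send_rows(targets=[0,0,0.0005,0,0,0,0,0,0.0005,0,0,0,0,0,0,0,0,0])

```text
time: 26.35
eef_pos: [0.5191, 0.2662, 0.0415]
tool_rot: [-3.141, 0.001, -1.894]
wrist_force: [-2.1, -0.2, 6.7]
width: 0.457
gripper_force: 41.5
```

Request:
send_rows(targets=[0,0,0,0,0,0,0,0,0,0,0,0,0,0,0,0,0,0,0,0,0,0,0,0,0,0,0,0,0,0,0,0,0,0,0,0,0,0,0,0,0,0,0,0,-0.02,0,0,0,0,0,-0.034,0,0,0,0,0,-0.037,0,0,0,0,0,-0.037,0,0,0], hand=0)

```text
time: 27.45
eef_pos: [0.5181, 0.2658, 0.1689]
tool_rot: [3.141, -0.001, -1.894]
wrist_force: [1.0, 0.3, 0.2]
width: 0.996
gripper_force: 0.0
```

Request:
send_rows(targets=[0,0,0,0,0,0.1433,0,0,0,0,0,0.1433,0,0,0,0,0,0.1433,0,0,0,0,0,0.1433,0,0,0,0,0,0.1433,0,0,0,0,0,0.1433,0,0,0,0,0,0.1433,0,0,0,0,0,0.1433,0,0,0,0,0,0.1433,0.0119,-0.046,0,0,0,0,0.0119,-0.046,0,0,0,0,0.0119,-0.046,0,0,0,0,0.0119,-0.046,0,0,0,0,0.0119,-0.046,0,0,0,0,0.0119,-0.046,0,0,0,0,0.0119,-0.046,0,0,0,0,0.0119,-0.046,0,0,0,0,0.0119,-0.046,0,0,0,0,0.0119,-0.046,0,0,0,0,0,0,0,0,0,0])

```text
time: 29.45
eef_pos: [0.3796, -0.1938, 0.1685]
tool_rot: [-3.139, 0.001, 3.091]
wrist_force: [-0.1, 0.6, 0.4]
width: 0.998
gripper_force: 0.0
```

```bash
python3 -c "
from h import *
s,st=snap('wrist','wr5')
go([.381,-.1885,.043],3.10)
for c in('green',):
  for d in robot.spot_point('wrist','stand_'+c)[:2]: print(c,d,to_z(s,d['at'][1],d['at'][0],.008,st).round(4))
"
```

```text
t 29.5 pos [ 0.3799 -0.1912  0.1682] rpy [-3.1411e+00  8.0000e-04  3.0937e+00] | turn tool [-0.     0.001 -0.006] | then shift [-0.001   0.0028  0.1252] rows@.04 4.0
green {'at': [190.0, 283.2], 'p': 0.86} [ 0.3813 -0.1897  0.008 ]
```

Request:
send_rows(targets=[0,0,0.035,0,0,0,0,0,0.035,0,0,0,0,0,0.03,0,0,0,0,0,0.016,0,0,0,0,0,0.01,0,0,0,0,0,0,0,0,0,0,0,0,0,0,0])

```text
time: 30.25
eef_pos: [0.3812, -0.1883, 0.0425]
tool_rot: [-3.141, 0.001, 3.101]
wrist_force: [0.6, 0.8, 0.8]
width: 1.002
gripper_force: 0.0
```

Request:
send_rows(targets=[0,0,0,0,0,0,0,0,0,0,0,0,0,0,0,0,0,0,0,0,0,0,0,0,0,0,0,0,0,0,0,0,0,0,0,0,0,0,0,0,0,0,0,0,0,0,0,0], hand=1)

```text
time: 31.05
eef_pos: [0.381, -0.1893, 0.0428]
tool_rot: [-3.141, 0.001, 3.1]
wrist_force: [-0.7, 0.0, 4.5]
width: 0.453
gripper_force: 39.9
```

Request:
send_rows(targets=[0,0,-0.02,0,0,0,0,0,-0.035,0,0,0,0,0,-0.035,0,0,-0.1433,0,0,-0.035,0,0,-0.1433,0,0,0,0,0,-0.1433,0,0,0,0,0,-0.1433,0,0,0,0,0,-0.1433,0,0,0,0,0,-0.1433,0,0,0,0,0,-0.1433,0,0,0,0,0,-0.1433,0,0,0,0,0,-0.1433,-0.0451,0.0011,0,0,0,0,-0.0451,0.0011,0,0,0,0,-0.0451,0.0011,0,0,0,0,-0.0451,0.0011,0,0,0,0,-0.0451,0.0011,0,0,0,0,-0.0451,0.0011,0,0,0,0,-0.0451,0.0011,0,0,0,0,-0.0451,0.0011,0,0,0,0])

```text
time: 32.95
eef_pos: [0.4865, 0.1581, 0.1668]
tool_rot: [-3.142, -0.0, -1.894]
wrist_force: [0.6, -0.8, -1.0]
width: 0.451
gripper_force: 40.6
```

Request:
send_rows(targets=[-0.0451,0.0011,0,0,0,0,-0.0451,0.0011,0,0,0,0,-0.0451,0.0011,0,0,0,0,-0.0451,0.0011,0,0,0,0,0,0,0,0,0,0,0,0,0,0,0,0,0,0,0,0,0,0,0,0,0,0,0,0])

```text
time: 33.75
eef_pos: [0.5391, 0.3274, 0.1667]
tool_rot: [3.141, -0.001, -1.895]
wrist_force: [0.3, 0.0, -1.0]
width: 0.457
gripper_force: 40.6
```

Request:
send_rows(targets=[0,0,0.035,0,0,0,0,0,0.035,0,0,0,0,0,0.03,0,0,0,0,0,0.015,0,0,0,0,0,0.007,0,0,0,0,0,0.003,0,0,0,0,0,0.001,0,0,0,0,0,0,0,0,0])

```text
time: 34.55
eef_pos: [0.5409, 0.3292, 0.0424]
tool_rot: [-3.14, 0.002, -1.894]
wrist_force: [-0.2, 0.8, -1.2]
width: 0.453
gripper_force: 40.6
```

Request:
send_rows(targets=[0,0,0.0005,0,0,0,0,0,0.0005,0,0,0,0,0,0,0,0,0])

```text
time: 34.85
eef_pos: [0.5404, 0.3291, 0.0409]
tool_rot: [-3.14, 0.001, -1.894]
wrist_force: [-0.0, 0.4, 2.7]
width: 0.456
gripper_force: 41.0
```

Request:
send_rows(targets=[0,0,0,0,0,0,0,0,0,0,0,0,0,0,0,0,0,0,0,0,0,0,0,0,0,0,0,0,0,0,0,0,0,0,0,0,0,0,0,0,0,0,0,0,-0.02,0,0,0,0,0,-0.034,0,0,0,0,0,-0.037,0,0,0,0,0,-0.037,0,0,0,0.04,0,0,0,0,0,0.04,0,0,0,0,0,0.04,0,0,0,0,0,0.04,0,0,0,0,0,0.04,0,0,0,0,0,0.04,0,0,0,0,0,0.04,0,0,0,0,0,0.04,0,0,0,0,0,0.04,0,0,0,0,0], hand=0)

```text
time: 36.85
eef_pos: [0.4247, -0.014, 0.1681]
tool_rot: [-3.141, 0.0, -1.893]
wrist_force: [0.9, -0.1, -0.5]
width: 1.0
gripper_force: 0.0
```

Request:
send_rows(targets=[0.04,0,0,0,0,0,0.04,0,0,0,0,0,0,0,0,0,0,0,0,0,0,0,0,0,0,0,0,0,0,0])

```text
time: 37.35
eef_pos: [0.4002, -0.088, 0.168]
tool_rot: [-3.141, 0.0, -1.893]
wrist_force: [0.3, -0.0, -0.1]
width: 0.995
gripper_force: 0.0
```

```bash
python3 -c "
from h import *
s,st=snap('top','t6')
a=s['frame'][150:290,60:260,::-1]
P=(('G',.5404,.329),('B',.519,.266),('R',.498,.203),('Y',.477,.140))
for n,x,y in P: print(n,[((proj(s,[x,y,z])-[60,150])*3).round() for z in(.006,.056)])
s,st=snap('side','s6'); b=s['frame'][110:250,150:350,::-1]
for n,x,y in P: print(n,[((proj(s,[x,y,z])-[150,110])*3).round() for z in(.006,.056)])
a,b=[cv2.convertScaleAbs(cv2.resize(i,None,fx=3,fy=3),alpha=1.4) for i in(a,b)]
cv2.imwrite('pics/t6c.png',a);cv2.imwrite('pics/s6c.png',b)
"
```

```text
G [array([152., 168.]), array([124., 151.])]
B [array([244., 200.]), array([220., 186.])]
R [array([339., 233.]), array([319., 220.])]
Y [array([436., 267.]), array([422., 256.])]
G [array([136., 176.]), array([129., 129.])]
B [array([159., 210.]), array([153., 163.])]
R [array([185., 248.]), array([179., 199.])]
Y [array([213., 289.]), array([208., 239.])]
```

View pics/t6c.png

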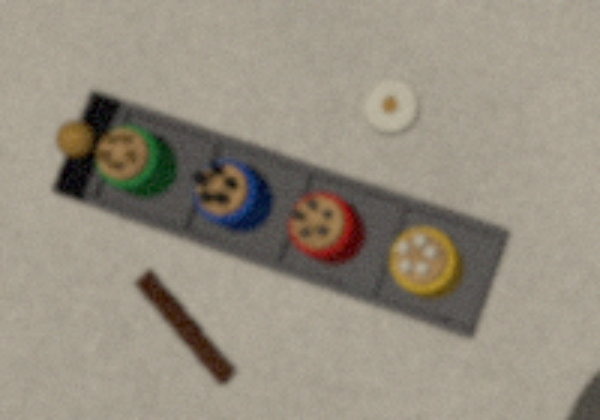

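View pics/s6c.png

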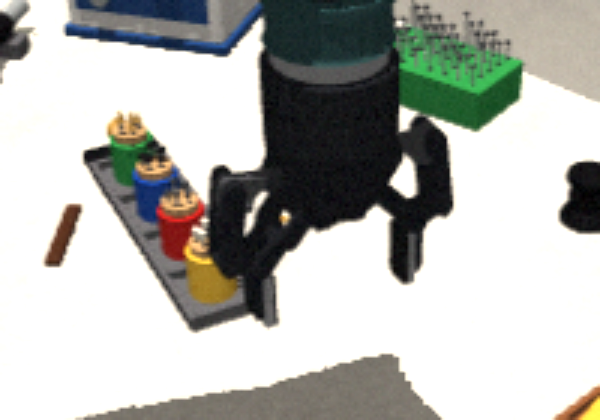

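All four stand upright in order green, blue, red, yellow from the knob, and their tops match the predicted pixels (top crop 124,151 to 422,256). The gripper is clear of everything, so I hand in.

```bash
python3 -c "
from plant import robot
print(robot.job_done())"
```

```text
the job is handed in; nothing more can be done
None
```

I moved the four stands to the grey rack and handed the job in at about 37 s. They stand upright in the order green, blue, red, yellow from the knob, confirmed in the last top and side pictures; no verdict came back.

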